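# Use the oldest tin first: draw the bottom tin from the dispenser and top it up

### The arm

A 7-joint arm with a two-finger parallel gripper is mounted at the origin on a cart in front of the work surface, level with it; the furniture and walls round the work are solid. World frame = base frame: x ahead of the robot, y to its left, z up, the work surface at z = 0. Lengths are in m, angles in rad, forces in N, time in s.
With the tool pointing down it reaches from about 0.4 to 0.85 m from the base axis. Payload 4.5 kg.
Tool frame: the origin (TCP) lies where the fingers leave the gripper's body, on its centre line; the fingertips stand 64 mm ahead of it and the grasp point (between the pads) lies 45 mm ahead of it; z points along the fingers, y is the line along which they close (so a half turn about z gives the same grasp; the last joint's range is limited). The gripper opens to 88 mm and grips with 3 to 60 N. Pads are 18 mm wide; open, the fingers measure 123 mm over their backs; the gripper's body (75 mm by 187 mm) begins 45 mm behind the grasp point.
Start: joints at [-1.225, 0.689, -0.195, 1.565, 0.157, 0.902, -0.215], TCP at [0.192, 0.595, 0.303] pointing down, gripper open.
Joint ranges: [-3.01, 3.01], [-0.46, 2.08], [-1.47, 1.51], [0.13, 2.56], [-1, 4.14], [0.04, 2.09], [-2.66, 2.66]. Speed limits (rad/s): [2.57, 2.57, 3.14, 3.14, 3.14, 3.14, 3.14].

### API

Orientations are given as a unit quaternion [x, y, z, w].
In Python, from plant import r gives the robot as it stands.
- The arm moves only by the tool play_rows, never from a script. Its arguments are lists of equal length, an entry for each row: "translation": the shift along the tool's x, y, z in m, a list of three; "delta_rot": the turn, a rotation vector about the tool's x, y, z in degrees, a list of three; "grip": the opening, from -1 (shut) to 1 (fully open). In form: {"translation": [[x, y, z], ...], "delta_rot": [[rx, ry, rz], ...], "grip": [grip, ...]}. A call has 1 to 20 rows; each row shifts and turns the commanded pose from where the row before left it, along the tool's axes as they then stand; what a row does not reach is not made up. A row lasts 1/8 s, in which the tool goes at most 62.5 mm and 10.7 degrees, less where a joint would pass 70% of its speed; a pose out of reach is approached as far as the arm can. A call with a gripper value outside its range is refused whole. The fingers move at their own pace and stop on an object; "squeeze" is the grip in N (left out, the last holds). Time passes only in rows, so rows that do not move let the fingers close. It gives the time, the measured TCP pose, the force, the opening and the grip force at its end, in the units of the state.
- r.get_state(): the state, without advancing time (a new reading comes with each control period).
- r.snapshot(name): name is "side" or "top" or "wrist"; returns the picture (400x640x3 uint8, blue, green, red); there is no depth.
- r.get_calibration(name): a dict with "intrinsics" (3x3 intrinsics, pixels), "eye" and "rotation" of the camera in the world. Camera axes: x right, y up, looking along -z (the intrinsics and any distortion apply to the point x, -y, -z); pixel columns grow to the right and rows downward; lengths in m; the calibration is good to about 2 mm. A picture is of the moment at which its call begins: read the wrist's pose just before it. get_calibration takes no time and is no camera call; for the wrist camera it gives the pose at the moment of the call.
- r.finish_job(): hands the job in; it is judged then, once.
Trained networks look in the newest picture that a camera, given by its name, has taken for a name from the list of things; names that differ only in an ending like _2 or _b are one class to them, and where a whole thing is asked for, a point or a joint stands for the part that bears it (a point fixed in the world has none). Each returns a list of dicts, best first, with "confidence" (0 to 1); they miss things now and then, are a little off and sometimes report something else, mostly with a low value. They report only what shows in the picture. A call takes as long as a camera call.
- r.look_for(camera, target): "point" ([x, y, z] in m, in world coordinates, good to about 4 mm: the middle of the surface that is visible of it).
- r.silhouettes(camera, target): "pixels" (400x640 bool, what is visible of it).
The state is a dict: "clock": time; "q": joint angles; "qd": joint speeds; "joint_torque": joint torques, N m; "tool_pos": TCP position; "eef_rot": TCP orientation; "contact_force": force on the tool from outside, world axes, zero at the start; "moment": the same for the moment, N m; "opening": opening from 0.0 (shut) to 1.0 (fully open); "finger_force": force on a finger pad.
Only numpy, scipy, OpenCV 4.12 (cv2) and the standard library are available. Lean on these libraries where they do the work, as an engineer would, in place of code of your own. Each camera call takes 0.05 s, during which the arm holds its last target. There are 200 camera calls.

### The job

The tins in the upright dispenser are used oldest first, so draw the bottom tin out through the gap under the stack onto the dispenser's landing, letting the tins above stay in the column and simply drop down one place, and put that tin lid up on the chopping board for opening. Then top up the dispenser with the newly bought tin lying on the worktop beside it: laid flat on top of the stack, between the posts. Do not take tins out through the top, and leave the lemon and the egg box where they are.

Things in the scene. Friction and masses are not known exactly. Their poses are not given: they have to be found in the camera images.
- dispenser: fixed gravity dispenser of dark bent sheet steel. Origin: column centre, at the worktop; tins are drawn out along its -x, y is across, z up. A 4 mm base plate (80 mm wide, x = -194 to 64 mm) carries at its +x end a column of four L-shaped corner posts, inside 116 mm along x and 66 mm along y. Each long side is open between the posts over 85 mm, from the base plate to the top.
- column_mouth (a point): centre of the column's open top, 114 mm above the worktop, on the column's axis. Above it the post tops lean outwards as lead-in flares (5 mm out, up to z = 125 mm). A full stack of four tins ends 10 mm below this point; the top tin of four then has its underside 79 mm above the worktop.
- gate (a point): middle of the gap under the two front posts, x = -60.5 mm (their outer face), z = 34 mm: the front flanges (17 mm wide, one at each side) start at this height, so only the bottom tin passes beneath and the tins above are held back. Sliding the bottom tin out under the stack takes about 4 to 10 N.
- stop_lip (a point): on the base plate at the inner face of the landing's stop lip (11 mm high), x = -188 mm. Cheeks 25 mm high, 66 mm apart, guide the tin from the posts to x = -105 mm; from there to the lip the landing is open at the sides. A tin drawn out against the lip has its centre at x = -133 mm and can be grasped across its 60 mm width.
- tin_1: the bottom, oldest tin: blue flat fish tin, pale stripe, aluminium lid with ring pull, 110 x 60 x 25 mm (x, y, z), about 170 g, corners rounded 10 mm. The lid lies sunk 5 mm inside a raised flat rim 6 mm wide all round. Origin: centre of the underside; x along its length, z up. It lies on the base plate, its -x end sticking out 42 to 48 mm past the column's inside, between the cheeks.
- tin_1_rim (a point): middle of the inner face of tin_1's front (-x) rim, at its upper edge; the sunk lid is 5 mm below, and 34 mm or more of it behind this point is open from above, up to the front posts. Closed fingertips can hook the rim here from inside; leaning the tool about 25 degrees, so that the hand stands away from the column, keeps its body off the posts.
- tin_2: second tin from the bottom, lying on tin_1 in the column: blue flat fish tin, pale stripe, aluminium lid with ring pull, 110 x 60 x 25 mm (x, y, z), about 170 g, corners rounded 10 mm. The lid lies sunk 5 mm inside a raised flat rim 6 mm wide all round. Origin: centre of the underside; x along its length, z up.
- tin_3: third tin from the bottom, on tin_2: same tin, same frame.
- tin_4: top tin of the stack, on tin_3: same tin, same frame. Its top is 104 mm above the worktop at the start.
- tin_new: the newly bought tin, lying lid up on the worktop beside the landing, on the robot's side: same tin, same frame.
- board: oak chopping board, fixed, 240 x 340 x 22 mm (x, y, z); origin: centre of the underside. Its -y end is the one near the dispenser's landing.
- lemon: yellow lemon, 76 x 54 x 56 mm, loose on the worktop behind the dispenser; origin: underside.
- egg_box: grey card egg box, 106 x 156 x 72 mm, loose, behind the dispenser; origin: underside.

How it is judged:
By the outcome, as a careful person would: the job done as asked, in the order asked, and still so for the second after the job is handed in, with the robot touching nothing.
It also fails if it takes over 67 s, if anything falls off the work surface, if the arm or the gripper's body presses on something with over 40 N, if the wrist force passes 120 N, or if a joint passes its speed limit or range.

## Working session

There is one attempt and no reset: what is moved stays moved. The work goes in short steps, Python scripts to look and compute and a tool call to move; the robot and the scene stay as the last step left them, time stands still between calls to the robot, and variables do not carry over. Pictures are saved under pics/ and viewed, at most 10 in all, crops included, and the job is handed in when it is done.

Besides the shell and the picture viewer there is one more tool, called after "Call:" as a command line: name --argument value ..., lists and objects as JSON in quotes. play_rows: Moves the arm, as the interface text tells. Its arguments: {"type":"object","properties":{"translation":{"type":"array","items":{"type":"array","items":{"type":"number"}}},"delta_rot":{"type":"array","items":{"type":"array","items":{"type":"number"}}},"grip":{"type":"array","items":{"type":"number"}},"squeeze":{"type":"number"}},"required":["translation","delta_rot","grip"]}

```bash
ls; mkdir -p pics; cat > h.py <<'E'
import numpy as np, cv2
from plant import r
from scipy.spatial.transform import Rotation as R
np.set_printoptions(precision=4,suppress=True)
def st():
    s=r.get_state(); print('t',round(s['clock'],2),'p',np.array(s['tool_pos']),'R',R.from_quat(s['eef_rot']).as_matrix().tolist(),'q',np.array(s['q']),'F',np.array(s['contact_force']),'op',s['opening'],s['finger_force']); return s
def ray(c,u,v):
    K=np.array(c['intrinsics']);d=np.linalg.inv(K)@[u,v,1];d=np.array(c['rotation'])@[d[0],-d[1],-d[2]];return np.array(c['eye']),d
def atz(c,u,v,z):
    e,d=ray(c,u,v);return e+d*(z-e[2])/d[2]
def proj(c,p):
    q=np.array(c['rotation']).T@(np.array(p)-c['eye']);k=np.array(c['intrinsics'])@[q[0],-q[1],-q[2]];return k[:2]/k[2]
E
python3 - <<'E'
from h import *
st()
for n in ('top','side'):
    im=r.snapshot(n); cv2.imwrite(f'pics/{n}0.png',im)
    c=r.get_calibration(n); print(n,{k:np.array(v) for k,v in c.items()})
    for t in ('dispenser','tin_1','tin_new','board','lemon','egg_box','stop_lip','gate','column_mouth','tin_1_rim'):
        try:
            for d in r.look_for(n,t)[:5]: print(t,np.array(d['point']),round(d['confidence'],2))
        except Exception as e: print(t,e)
E
```

```text
pics
t 0.0 p [0.1916 0.5944 0.3019] R [[-0.9517972318190161, 0.30672761342211874, -0.00044795762045610416], [0.3067279180935093, 0.9517955885651718, -0.0017725264173012766], [-0.0001173187106922075, -0.0018244868456300564, -0.9999983287406388]] q [-1.2252  0.69   -0.1945  1.5663  0.1573  0.9025 -0.2151] F [-0.3802 -0.3416 -0.2413] op 0.9987603623975723 0.0
top {'intrinsics': array([[422.0498,   0.    , 318.9611],
       [  0.    , 422.0498, 202.0481],
       [  0.    ,   0.    ,   1.    ]]), 'eye': array([0.4384, 0.2656, 1.1877]), 'rotation': array([ 0.0484, -0.0457, -0.6976,  0.7134])}
dispenser [0.5043 0.2011 0.0017] 0.64
tin_1 [0.5268 0.1639 0.0219] 0.95
tin_1 [0.5667 0.0939 0.0952] 0.58
tin_new [0.401  0.1388 0.0236] 0.68
board [0.332  0.4685 0.0238] 0.84
lemon [0.665  0.2077 0.0458] 0.86
egg_box [0.7475 0.1035 0.0718] 0.91
stop_lip [0.5027 0.1951 0.0031] 0.74
gate [0.5046 0.1957 0.0069] 0.7
column_mouth [0.5029 0.1961 0.0052] 0.8
tin_1_rim [0.528  0.1601 0.0284] 0.86
side {'intrinsics': array([[440.4247,   0.    , 326.0415],
       [  0.    , 440.4247, 201.3495],
       [  0.    ,   0.    ,   1.    ]]), 'eye': array([ 0.0231, -0.6642,  0.4947]), 'rotation': array([ 0.5448, -0.1481, -0.216 ,  0.7966])}
dispenser [0.5496 0.1099 0.0233] 0.82
tin_1 [0.56   0.0881 0.1009] 0.89
tin_1 [0.5324 0.1032 0.0216] 0.74
tin_1 [0.5483 0.0769 0.044 ] 0.69
tin_1 [0.5457 0.0725 0.0667] 0.6
tin_new [0.4012 0.122  0.0221] 0.58
tin_new [0.3278 0.4288 0.0253] 0.19
board [0.3281 0.4286 0.0218] 0.89
egg_box [0.7466 0.0938 0.0543] 0.64
stop_lip [0.5477 0.1092 0.0256] 0.97
gate [0.5466 0.1139 0.0229] 0.82
column_mouth [0.5474 0.1066 0.0216] 0.67
tin_1_rim [0.5501 0.1102 0.0215] 0.57
tin_1_rim [0.5288 0.1011 0.0247] 0.53
```

```bash
sed -i "s/np.array(c\['rotation'\])/R.from_quat(c['rotation']).as_matrix()/g" h.py
python3 - <<'E'
from h import *
im=cv2.imread('pics/top0.png'); c=r.get_calibration('top')
print([proj(c,p) for p in ([.5043,.2011,0],[.5667,.0939,.1],[.4,.1388,.023],[.332,.4685,.022])])
K=cv2.resize(im[100:400,140:540],None,fx=2,fy=2,interpolation=cv2.INTER_CUBIC);cv2.imwrite('pics/topc.png',K)
E
```

```text
[array([343.4381, 235.426 ]), array([387.2702, 210.1499]), array([366.2321, 273.8542]), array([244.1522, 296.5239])]
```

View pics/top0.png

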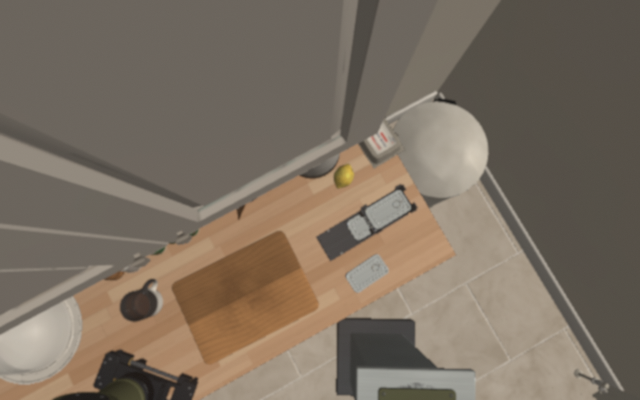

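View pics/side0.png

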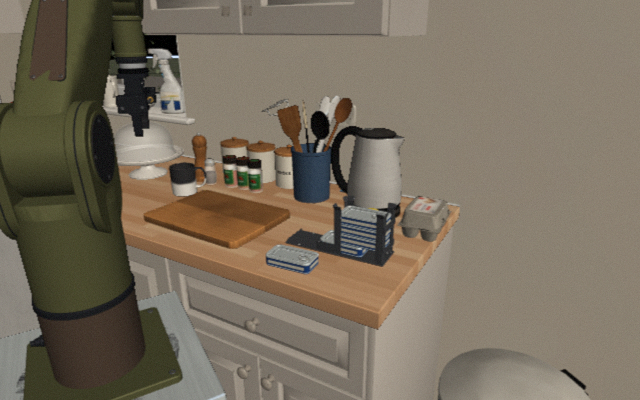

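```bash
cat >> h.py <<'E'
def rects(cam,t,z,n=3,minc=.3):
    c=r.get_calibration(cam)
    for d in r.silhouettes(cam,t)[:n]:
        if d['confidence']<minc: continue
        m=np.array(d['pixels']).astype(np.uint8)
        cs,_=cv2.findContours(m,cv2.RETR_EXTERNAL,cv2.CHAIN_APPROX_NONE)
        k=max(cs,key=cv2.contourArea)[:,0,:].astype(float)
        w=np.array([atz(c,u,v,z)[:2] for u,v in k])
        (cx,cy),(a,b),_=rr=cv2.minAreaRect((w*1000).astype(np.float32)); bx=cv2.boxPoints(rr)
        e=bx[1]-bx[0]; f=bx[2]-bx[1]; l=e if np.hypot(*e)>np.hypot(*f) else f
        print(t,cam,round(d['confidence'],2),'px',k.mean(0).round(0),'c',round(cx,1),round(cy,1),'size',sorted([round(a,1),round(b,1)]),'yaw',round(np.degrees(np.arctan2(l[1],l[0]))%180,1))
E
python3 - <<'E'
from h import *
r.snapshot('top')
rects('top','tin_1',.104,4,.1); rects('top','tin_1',.029,4,.1);rects('top','tin_new',.025,3,.1); rects('top','board',.022); rects('top','dispenser',.004)
print({k:np.array(v) for k,v in r.get_calibration('wrist').items()}); st()
E
```

```text
tin_1 top 0.94 px [386. 210.] c 567.4 96.2 size [60.4, 112.6] yaw 122.0
tin_1 top 0.59 px [357. 228.] c 518.2 171.2 size [45.8, 53.9] yaw 34.3
tin_1 top 0.94 px [386. 210.] c 576.3 84.5 size [64.5, 120.4] yaw 122.0
tin_1 top 0.59 px [357. 228.] c 523.8 164.7 size [49.0, 57.7] yaw 34.3
tin_new top 0.72 px [366. 274.] c 400.7 139.7 size [63.6, 112.5] yaw 124.5
board top 0.83 px [243. 297.] c 333.1 468.0 size [240.8, 341.3] yaw 118.1
dispenser top 0.56 px [364. 228.] c 543.7 139.4 size [86.9, 289.4] yaw 122.0
{'intrinsics': array([[303.4326,   0.    , 316.8094],
       [  0.    , 303.4326, 197.186 ],
       [  0.    ,   0.    ,   1.    ]]), 'eye': array([0.1149, 0.6193, 0.3847]), 'rotation': array([-0.1273, -0.092 ,  0.5814,  0.7983])}
t 1.4 p [0.1917 0.5949 0.3027] R [[-0.9517878801800119, 0.3067569555831144, 3.665812944432009e-05], [0.30675695761579486, 0.9517878767262804, 8.16772922248235e-05], [-9.835685685407328e-06, 8.898459308573376e-05, -0.9999999959925008]] q [-1.2252  0.6891 -0.1946  1.5653  0.1573  0.9025 -0.2151] F [ 0.3944  0.5362 -0.3303] op 0.9986928786109678 0.0
```

Call:
play_rows --translation '[[0,0,0],[0,0,0],[0,0,0],[0,0,0],[-0.05,0.005,0],[-0.05,0.005,0],[-0.05,0.005,0],[-0.05,0.005,0],[-0.05,0.005,0],[-0.05,0.005,0],[-0.05,0.005,0],[-0.05,0.005,0],[-0.05,0.005,0],[-0.05,0.005,0],[-0.034,0.003,0],[0,0,0],[0,0,0]]' --delta_rot '[[0,0,10],[0,0,10],[0,0,10],[0,0,10],[0,0,0],[0,0,0],[0,0,0],[0,0,0],[0,0,0],[0,0,0],[0,0,0],[0,0,0],[0,0,0],[0,0,0],[0,0,0],[0,0,0],[0,0,0]]' --grip '[1,1,1,1,1,1,1,1,1,1,1,1,1,-1,-1,-1,-1]'

```text
clock: 3.52
tool_pos: [0.52, 0.1721, 0.3027]
eef_rot: [0.483, 0.875, 0.0, -0.001]
contact_force: [1.1, 0.7, -0.2]
opening: 0.568
finger_force: 0.0
```

```bash
python3 - <<'E'
from h import *
st(); im=r.snapshot('wrist'); cv2.imwrite('pics/w1.png',im)
rects('wrist','tin_1',.104,4,.2); rects('wrist','tin_1',.029,4,.2);rects('wrist','tin_new',.025,3,.2); rects('wrist','dispenser',.004)
for t in ('tin_1_rim','gate','stop_lip','column_mouth'): print(t,[(np.array(d['point']),round(d['confidence'],2)) for d in r.look_for('wrist',t)[:3]])
# predicted dispenser landmarks for comparison
c=r.get_calibration('wrist'); o=np.array([.567,.096]);a=np.radians(-58);X=np.array([np.cos(a),np.sin(a)]);Y=np.array([-X[1],X[0]])
for n,x,y,z in (('lip+',-.194,.04,.011),('lip-',-.194,-.04,.011),('mouth',0,0,.114),('fp+',-.0605,.033,.125),('fp-',-.0605,-.033,.125),('bp+',.0605,.033,.125),('bp-',.0605,-.033,.125)): print(n,proj(c,[*(o+x*X+y*Y),z]).round(1))
E
```

```text
t 3.52 p [0.52   0.1721 0.3027] R [[-0.5329776273873597, 0.8461290151919998, -0.000733726623123967], [0.8461283634088599, 0.5329781290362852, 0.0010519524824488227], [0.0012811477608199251, -6.015976859357491e-05, -0.9999991775202703]] q [-0.3632  0.584  -0.065   1.8049  0.0505  0.7546  0.1079] F [ 1.1284  0.68   -0.1974] op 0.5678564349360397 0.0
tin_1 wrist 0.86 px [317. 262.] c 564.0 101.8 size [60.5, 107.6] yaw 122.4
tin_1 wrist 0.81 px [317. 204.] c 528.6 157.3 size [9.3, 32.4] yaw 32.3
tin_1 wrist 0.78 px [316. 211.] c 532.8 150.6 size [8.4, 34.7] yaw 32.3
tin_1 wrist 0.64 px [317. 179.] c 515.8 177.8 size [41.7, 46.4] yaw 33.7
tin_1 wrist 0.86 px [317. 262.] c 587.4 64.9 size [76.7, 136.3] yaw 122.4
tin_1 wrist 0.81 px [317. 204.] c 542.4 135.1 size [11.8, 41.1] yaw 32.3
tin_1 wrist 0.78 px [316. 211.] c 547.7 126.7 size [10.7, 43.9] yaw 32.3
tin_1 wrist 0.64 px [317. 179.] c 526.3 161.1 size [52.9, 58.8] yaw 33.7
tin_new wrist 0.69 px [218. 139.] c 405.5 136.8 size [66.0, 110.3] yaw 124.8
dispenser wrist 0.55 px [317. 166.] c 524.0 169.6 size [117.3, 211.2] yaw 121.5
tin_1_rim [(array([0.5282, 0.1633, 0.0253]), 0.57), (array([0.5414, 0.1448, 0.0731]), 0.51)]
gate []
stop_lip [(array([0.5014, 0.2064, 0.0029]), 0.72)]
column_mouth [(array([0.4991, 0.2052, 0.0002]), 0.47)]
lip+ [352.  75.]
lip- [282.2  74.8]
mouth [316.5 272. ]
fp+ [352.3 221.4]
fp- [281.  221.2]
bp+ [347.8 328.2]
bp- [284.9 328. ]
```

View pics/w1.png

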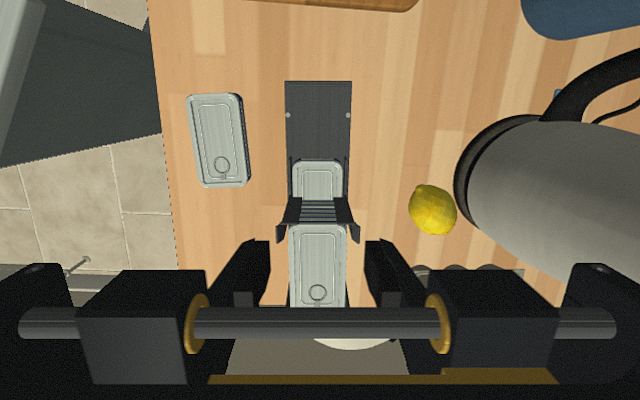

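```bash
python3 - <<'E'
from h import *
im=cv2.imread('pics/w1.png'); k=cv2.resize(im[65:245,255:375],None,fx=3.3,fy=3.3,interpolation=cv2.INTER_CUBIC)
k=cv2.convertScaleAbs(k,alpha=1.7,beta=25)
for i in range(0,180,20): cv2.putText(k,str(65+i),(0,int(i*3.3)+5),0,.4,(0,0,255),1);cv2.line(k,(30,int(i*3.3)),(45,int(i*3.3)),(0,0,255),1)
cv2.imwrite('pics/w1c.png',k)
c=r.get_calibration('wrist')
o=np.array([.567,.096]);a=np.radians(-58);X=np.array([np.cos(a),np.sin(a)]);Y=np.array([-X[1],X[0]])
for n,x,y,z in (('lipin',-.188,.04,.004),('lipout',-.194,.04,.004),('cheekstart',-.105,.033,.025),('t1front',-.103,0,.029),('postfrontflange33',-.0605,.033,.114),('flare top outer',-.0655,.038,.125),('t4front',-.055,.0,.104)): print(n,proj(c,[*(o+x*X+y*Y),z]).round(1))
E
```

```text
lipin [351.2  80.9]
lipout [351.4  75.4]
cheekstart [344.5 154.4]
t1front [316.9 156.6]
postfrontflange33 [351.1 216.9]
flare top outer [358.  216.4]
t4front [316.7 218.2]
```

View pics/w1c.png

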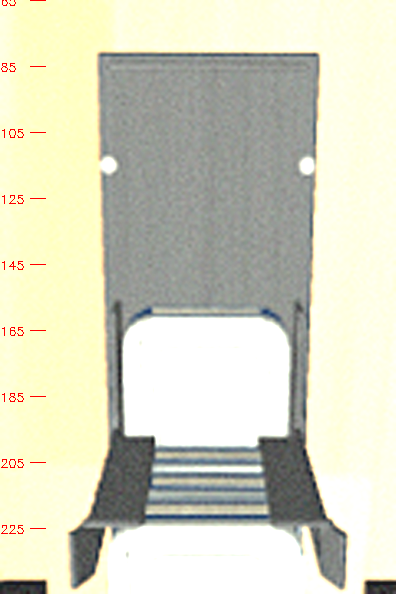

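```bash
python3 - <<'E'
from h import *
from scipy.optimize import least_squares
c=r.get_calibration('wrist')
P=[(-.194,-.04,.011,285,81.4),(-.194,.04,.011,351.4,81.4),(-.105,-.0335,.025,291,156.5),(-.105,.0335,.025,346,156),(-.0605,-.016,.034,301.7,197.4),(-.0605,.016,.034,333.8,197.4),(-.0605,-.016,.114,299.8,223),(-.0605,.016,.114,335.3,223)]
P=np.array(P)
def f(p,full=True):
    X=np.array([np.cos(p[2]),np.sin(p[2])]);Y=np.array([-X[1],X[0]])
    cc=dict(c); cc['rotation']=(R.from_quat(c['rotation'])*R.from_euler('x',p[3] if len(p)>3 else 0)).as_quat()
    return np.concatenate([proj(cc,[*(np.array(p[:2])+q[0]*X+q[1]*Y),q[2]])-q[3:] for q in P])
for x0 in ([.567,.096,-1.01],[.567,.096,-1.01,0]):
    s=least_squares(f,x0); print(s.x,np.degrees(s.x[2]),'\n',f(s.x).reshape(-1,2).round(1).tolist())
E
```

```text
[ 0.5711  0.0918 -1.0129] -58.03421654441007 
 [[-1.5, -1.3], [1.6, -1.1], [-1.0, 2.5], [-0.1, 3.1], [2.9, -0.8], [-2.9, -0.7], [1.6, -0.7], [-0.8, -0.6]]
[ 0.5713  0.0914 -1.0129 -0.0013] -58.03397772666505 
 [[-1.5, -1.3], [1.6, -1.1], [-1.0, 2.4], [-0.1, 3.1], [2.9, -0.8], [-2.9, -0.7], [1.6, -0.7], [-0.8, -0.6]]
```

Call:
play_rows --translation '[[0,0,0],[0,0,0],[0,0,0],[0.0218,0,0.0356],[0.0218,0,0.0356],[0.0218,0,0.0356],[0.0218,0,0.0356],[0,0,0],[0,0,0],[0,0,0]]' --delta_rot '[[0,-8.33,0],[0,-8.33,0],[0,-8.34,0],[0,0,0],[0,0,0],[0,0,0],[0,0,0],[0,0,0],[0,0,0],[0,0,0]]' --grip '[-1,-1,-1,-1,-1,-1,-1,-1,-1,-1]'

```text
clock: 5.22
tool_pos: [0.5116, 0.1868, 0.1387]
eef_rot: [0.473, 0.854, -0.103, 0.19]
contact_force: [-0.1, -0.8, 0.7]
opening: 0.007
finger_force: 0.0
```

```bash
python3 - <<'E'
from h import *
s=st(); im=r.snapshot('wrist'); k=cv2.resize(im[60:360,160:480],None,fx=2,fy=2); cv2.imwrite('pics/w2.png',k)
rects('wrist','tin_1',.029,4,.2)
c=r.get_calibration('wrist'); Rm=R.from_quat(s['eef_rot']).as_matrix(); p=np.array(s['tool_pos'])
for y in(-.0175,.0175): print(proj(c,p+Rm@[.009,y,.064]))
o=np.array([.5685,.0945]);a=np.radians(-58);X=np.array([np.cos(a),np.sin(a)]);Y=np.array([-X[1],X[0]])
for x in (-.194,-.188,-.105,-.103): print(x,[proj(c,[*(o+x*X+y*Y),z]).round(1) for y,z in ((-.03,.029),(.03,.029),(.04,.011),(.04,.004))])
E
```

```text
t 5.22 p [0.5116 0.1868 0.1387] R [[-0.480221589236308, 0.8472676610564152, 0.22699060720511488], [0.7686656467118194, 0.5311557723451956, -0.3564080092667388], [-0.4225403516783406, 0.00332506125820603, -0.9063380137515882]] q [-0.8577  0.9225  0.3724  1.9924  0.4667  0.3184 -0.5111] F [-0.0927 -0.8323  0.6557] op 0.006813841891485851 0.0
tin_1 wrist 0.82 px [317. 357.] c 686.5 -92.3 size [60.3, 126.8] yaw 121.7
tin_1 wrist 0.59 px [315. 184.] c 523.2 166.4 size [59.9, 63.7] yaw 121.9
tin_1 wrist 0.57 px [316. 231.] c 547.3 129.0 size [23.1, 42.0] yaw 31.9
[284.5101 240.5323]
[350.5834 240.612 ]
-0.194 [array([242.4, -12.8]), array([388.8, -12.6]), array([403.9, -19.7]), array([400.8, -22.1])]
-0.188 [array([244.8,   4.2]), array([386.5,   4.4]), array([401.4,  -4. ]), array([398.4,  -6.9])]
-0.105 [array([266.6, 162.7]), array([365. , 162.7]), array([377. , 146.2]), array([375.5, 140.3])]
-0.103 [array([267. , 165.3]), array([364.6, 165.4]), array([376.6, 148.8]), array([375.1, 142.9])]
```

View pics/w2.png

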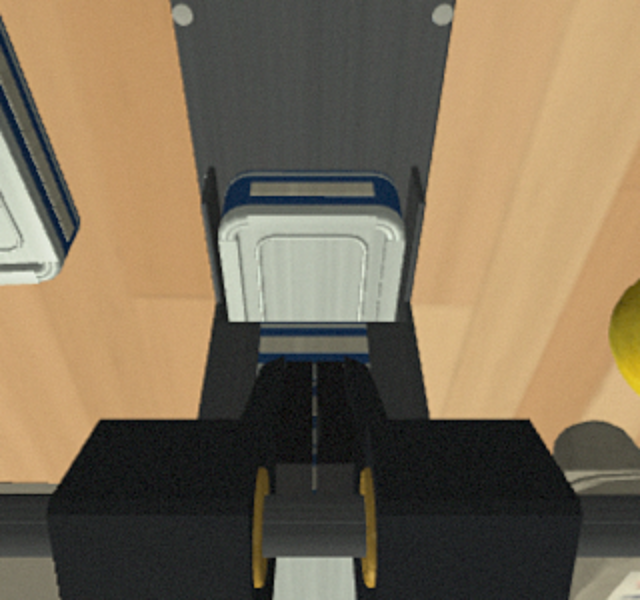

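Call:
play_rows --translation '[[0.0057,0,0.011],[0.0057,0,0.011],[0.0057,0,0.011],[0.0057,0,0.011],[0,0,0],[0,0,0]]' --delta_rot '[[0,0,0],[0,0,0],[0,0,0],[0,0,0],[0,0,0],[0,0,0]]' --grip '[-1,-1,-1,-1,-1,-1]'

```text
clock: 6.08
tool_pos: [0.5095, 0.1884, 0.0868]
eef_rot: [0.472, 0.854, -0.105, 0.189]
contact_force: [0.4, 0.4, -0.1]
opening: 0.007
finger_force: 0.3
```

```bash
cat >> h.py <<'E'
O=np.array([.5685,.0945]);A=np.radians(-58);X=np.array([np.cos(A),np.sin(A)]);Y=np.array([-X[1],X[0]])
def disp(p): d=np.array(p)[:2]-O; return np.array([d@X,d@Y,p[2]])*1000
def tip(L=.064):
    s=r.get_state();Rm=R.from_quat(s['eef_rot']).as_matrix();t=np.array(s['tool_pos'])+Rm@[0,0,L]
    print('t',round(s['clock'],2),'tip disp mm',disp(t),'tip',t,'corner z mm',((t+Rm@[.009,0,0])[2])*1000,'F',np.array(s['contact_force']),'op',round(s['opening'],3),round(s['finger_force'],1))
    print('tool yaw',np.degrees(np.arctan2(Rm[1,0],Rm[0,0])).round(2),'zt',Rm[:,2])
E
python3 -c "
from h import *
tip()"
```

```text
t 6.08 tip disp mm [-83.838   -0.2991  28.8075] tip [0.5238 0.1654 0.0288] corner z mm 25.000391784012624 F [ 0.3917  0.3748 -0.0704] op 0.007 0.3
tool yaw 122.15 zt [ 0.2245 -0.3585 -0.9061]
```

Call:
play_rows --translation '[[0.00544,0,-0.00254],[0.00544,0,-0.00254],[0.00544,0,-0.00254],[0.00544,0,-0.00254],[0.00544,0,-0.00254],[0,0,0]]' --delta_rot '[[0,0,0],[0,0,0],[0,0,0],[0,0,0],[0,0,0],[0,0,0]]' --grip '[-1,-1,-1,-1,-1,-1]'

```text
clock: 6.82
tool_pos: [0.4937, 0.212, 0.0879]
eef_rot: [0.473, 0.854, -0.107, 0.19]
contact_force: [3.3, -4.4, 0.3]
opening: 0.011
finger_force: 2.5
```

```bash
python3 -c "
from h import *
tip(); r.snapshot('wrist'); rects('wrist','tin_1',.029,4,.2)"
```

```text
t 6.83 tip disp mm [-111.9931   -1.2593   29.9544] tip [0.5081 0.1888 0.03  ] corner z mm 26.12134717320424 F [ 3.2574 -4.4314  0.3085] op 0.011 2.5
tool yaw 122.04 zt [ 0.2243 -0.362  -0.9048]
tin_1 wrist 0.69 px [316. 363.] c 597.7 44.0 size [40.5, 57.8] yaw 122.5
tin_1 wrist 0.64 px [318. 233.] c 502.1 199.0 size [55.4, 60.1] yaw 32.1
```

Call:
play_rows --translation '[[0.0071,0,-0.0027],[0.0069,0,-0.003],[0.0069,0,-0.003],[0.0069,0,-0.003],[0,0,0]]' --delta_rot '[[0,0,0],[0,0,0],[0,0,0],[0,0,0],[0,0,0]]' --grip '[-1,-1,-1,-1,-1]'

```text
clock: 7.55
tool_pos: [0.478, 0.2379, 0.0874]
eef_rot: [0.473, 0.854, -0.106, 0.191]
contact_force: [1.3, -3.0, 6.4]
opening: 0.003
finger_force: 2.9
```

```bash
python3 -c "
from h import *
tip(); r.snapshot('wrist'); rects('wrist','tin_1',.029,4,.2)"
```

```text
t 7.55 tip disp mm [-142.3252   -0.8112   29.5045] tip [0.4924 0.2148 0.0295] corner z mm 25.67052514400033 F [ 1.3283 -2.9731  6.4353] op 0.003 2.9
tool yaw 122.03 zt [ 0.2254 -0.3615 -0.9047]
tin_1 wrist 0.8 px [316. 370.] c 591.3 55.4 size [20.1, 38.1] yaw 32.3
tin_1 wrist 0.74 px [317. 352.] c 567.7 93.9 size [36.9, 59.4] yaw 122.2
tin_1 wrist 0.72 px [318. 233.] c 485.8 225.3 size [55.2, 61.2] yaw 32.1
tin_1 wrist 0.59 px [324. 192.] c 478.1 239.4 size [64.0, 80.6] yaw 121.6
```

Call:
play_rows --translation '[[0.0068,0,-0.0032],[0.0068,0,-0.0032],[0.0068,0,-0.0032],[0.0054,0,-0.0025],[0,0,0]]' --delta_rot '[[0,0,0],[0,0,0],[0,0,0],[0,0,0],[0,0,0]]' --grip '[-1,-1,-1,-1,-1]'

```text
clock: 8.28
tool_pos: [0.4625, 0.2633, 0.0871]
eef_rot: [0.472, 0.854, -0.105, 0.19]
contact_force: [0.3, -1.2, 8.3]
opening: 0.007
finger_force: 3.7
```

```bash
python3 -c "
from h import *
tip(); im=r.snapshot('side'); r.snapshot('wrist'); rects('wrist','tin_1',.029,4,.2)
cv2.imwrite('pics/s1.png',cv2.resize(im[170:290,250:410],None,fx=4,fy=4))"
```

```text
t 8.28 tip disp mm [-172.1703   -0.3908   29.1938] tip [0.4769 0.2403 0.0292] corner z mm 25.374349580169817 F [ 0.3313 -1.1619  8.3078] op 0.007 3.7
tool yaw 122.11 zt [ 0.2256 -0.3594 -0.9055]
tin_1 wrist 0.6 px [318. 240.] c 472.5 248.1 size [45.4, 63.4] yaw 32.2
```

View pics/s1.png

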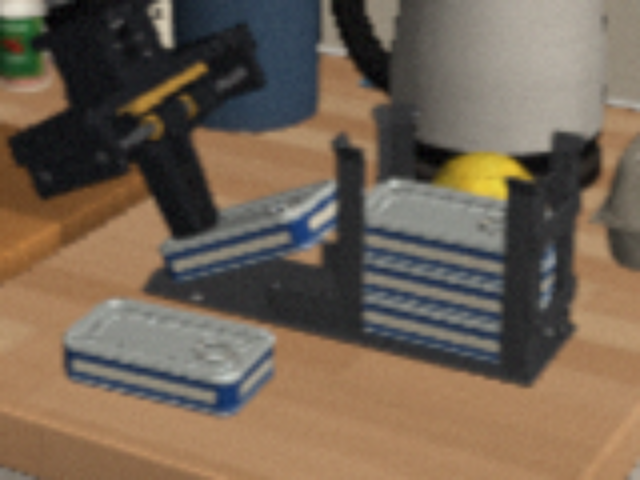

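Call:
play_rows --translation '[[-0.004,0,-0.0016],[-0.0042,0,-0.0091],[-0.0063,0,-0.0136],[-0.0085,0,-0.0181],[-0.0085,0,-0.0181],[-0.0085,0,-0.0181],[0,0,0]]' --delta_rot '[[0,0,0],[0,0,0],[0,0,0],[0,0,0],[0,0,0],[0,0,0],[0,0,0]]' --grip '[-1,-1,-1,-1,-1,-1,-1]'

```text
clock: 9.3
tool_pos: [0.4645, 0.2619, 0.1761]
eef_rot: [0.473, 0.854, -0.103, 0.19]
contact_force: [-0.7, 0.4, -0.5]
opening: 0.002
finger_force: 0.0
```

```bash
python3 -c "
from h import *
tip(); im=r.snapshot('side'); r.snapshot('wrist'); rects('wrist','tin_1',.029,4,.2)
im2=r.snapshot('wrist')
a=cv2.resize(im[170:290,250:410],None,fx=3.3,fy=3.3)[:,:400]; b=cv2.resize(im2[0:400,160:480],None,fx=.99,fy=.99)
cv2.imwrite('pics/s2.png',np.hstack([a[:396],b[:396]]))"
```

```text
t 9.3 tip disp mm [-170.135     0.8052  118.0525] tip [0.479  0.2392 0.1181] corner z mm 114.26322263020926 F [-0.7106  0.3569 -0.5234] op 0.002 0.0
tool yaw 122.04 zt [ 0.2268 -0.3547 -0.907 ]
tin_1 wrist 0.68 px [316. 342.] c 659.1 -50.5 size [33.8, 56.9] yaw 32.2
tin_1 wrist 0.6 px [317. 180.] c 495.0 210.1 size [61.2, 118.9] yaw 122.2
tin_1 wrist 0.42 px [316. 239.] c 527.4 158.4 size [4.5, 27.0] yaw 35.5
```

View pics/s2.png

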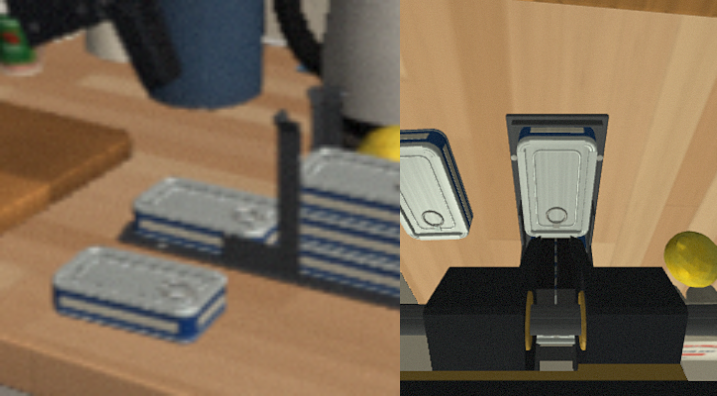

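Call:
play_rows --translation '[[0,0,0],[0,0,0],[0,0,0],[-0.0325,0,0],[-0.0325,0,0],[0,0,0],[0,0,0]]' --delta_rot '[[0,8.33,0],[0,8.33,0],[0,8.34,0],[0,0,0],[0,0,0],[0,0,0],[0,0,0]]' --grip '[1,1,1,1,1,1,1]'

```text
clock: 10.38
tool_pos: [0.4978, 0.207, 0.1738]
eef_rot: [0.483, 0.875, -0.0, -0.001]
contact_force: [-0.9, 0.1, 0.3]
opening: 0.772
finger_force: 0.0
```

```bash
python3 -c "
from h import *
tip(); r.snapshot('wrist'); rects('wrist','tin_1',.029,4,.2); rects('wrist','tin_1',.079,1,.2); rects('wrist','tin_new',.025,4,.2)"
```

```text
t 10.38 tip disp mm [-132.9145   -0.4116  109.8164] tip [0.4977 0.207  0.1098] corner z mm 109.8269105745778 F [-0.8508  0.0765  0.2785] op 0.772 0.0
tool yaw 122.19 zt [-0.0014  0.0005 -1.    ]
tin_1 wrist 0.8 px [318. 298.] c 543.8 134.6 size [18.7, 40.1] yaw 32.3
tin_1 wrist 0.77 px [318. 357.] c 579.9 78.3 size [42.2, 58.1] yaw 32.3
tin_1 wrist 0.7 px [319. 281.] c 536.3 149.8 size [17.0, 54.9] yaw 32.3
tin_1 wrist 0.59 px [318. 201.] c 498.4 206.6 size [60.7, 112.0] yaw 121.8
tin_1 wrist 0.8 px [318. 298.] c 524.2 165.8 size [14.6, 31.3] yaw 32.3
tin_new wrist 0.55 px [175. 204.] c 406.3 139.3 size [69.2, 113.2] yaw 125.0
```

Call:
play_rows --translation '[[0,0,0],[0,0,0.025],[0,0,0.025],[0,0,0.025],[0,0,0.015],[0,0,0.011],[0,0,0],[0,0,0],[0,0,0],[0,0,0],[0,0,0]]' --delta_rot '[[0,0,0],[0,0,0],[0,0,0],[0,0,0],[0,0,0],[0,0,0],[0,0,0],[0,0,0],[0,0,0],[0,0,0],[0,0,0]]' --grip '[1,1,1,1,1,1,1,0.2,0.2,0.2,0.2]' --squeeze 25

```text
clock: 11.95
tool_pos: [0.4989, 0.2062, 0.0738]
eef_rot: [0.484, 0.875, 0.0, 0.0]
contact_force: [-0.6, 0.2, 3.1]
opening: 0.676
finger_force: 25.0
```

```bash
python3 -c "
from h import *
tip()"
```

```text
t 11.95 tip disp mm [-131.5964    0.1662    9.809 ] tip [0.4989 0.2062 0.0098] corner z mm 9.80843128533114 F [-0.6059  0.2229  3.0503] op 0.676 25.0
tool yaw 122.13 zt [ 0.0008  0.0004 -1.    ]
```

Call:
play_rows --translation '[[0,0,-0.02],[0,0,-0.03],[0,0,-0.03],[0.04,-0.001,0],[0.05,-0.001,0],[0.05,-0.001,0],[0.05,-0.001,0],[0.05,-0.0005,0],[0.015,0,0],[0,0,0],[0,0,0.02],[0,0,0.02],[0,0,0.014],[0,0,0]]' --delta_rot '[[0,0,0],[0,0,0],[0,0,0],[0,0,0],[0,0,0],[0,0,0],[0,0,0],[0,0,0],[0,0,0],[0,0,4],[0,0,0],[0,0,0],[0,0,0],[0,0,0]]' --grip '[0.2,0.2,0.2,0.2,0.2,0.2,0.2,0.2,0.2,0.2,0.2,0.2,0.2,0.2]'

```text
clock: 13.7
tool_pos: [0.3591, 0.4186, 0.0984]
eef_rot: [0.514, 0.858, -0.001, 0.0]
contact_force: [0.8, -0.5, -2.2]
opening: 0.677
finger_force: 25.0
```

```bash
python3 -c "
from h import *
s=st()"
```

```text
t 13.7 p [0.3591 0.4186 0.0984] R [[-0.4710230246158532, 0.8821201804452735, -0.0011390930303691615], [0.8821199216731043, 0.4710201622459841, -0.002109631532705238], [-0.0013244127643252308, -0.0019985016800874223, -0.9999971259568023]] q [-0.9221  0.916  -0.0398  1.9201  0.1047  0.3098 -0.5557] F [ 0.7969 -0.5412 -2.1934] op 0.6765942726457622 24.99948838725686
```

Call:
play_rows --translation '[[0,0,0.003],[0,0,0.002],[0,0,0.0015],[0,0,0]]' --delta_rot '[[0,0,0],[0,0,0],[0,0,0],[0,0,0]]' --grip '[0.2,0.2,0.2,0.2]'

```text
clock: 14.2
tool_pos: [0.3591, 0.4197, 0.093]
eef_rot: [0.514, 0.858, 0.0, 0.0]
contact_force: [-0.8, 0.2, -1.8]
opening: 0.677
finger_force: 25.0
```

Call:
play_rows --translation '[[0,0,0.001],[0,0,0.001],[0,0,0]]' --delta_rot '[[0,0,0],[0,0,0],[0,0,0]]' --grip '[0.2,0.2,0.2]'

```text
clock: 14.58
tool_pos: [0.3591, 0.4197, 0.092]
eef_rot: [0.514, 0.858, 0.0, 0.0]
contact_force: [-1.5, -1.6, 8.8]
opening: 0.676
finger_force: 25.0
```

Call:
play_rows --translation '[[0,0,0],[0,0,0],[0,0,0],[0,0,-0.02],[0,0,-0.04],[0,0,-0.05],[0,0,0],[-0.05,-0.025,0],[-0.05,-0.025,0],[-0.05,-0.025,0],[-0.05,-0.025,0],[-0.04,-0.019,0],[-0.0155,-0.0056,0],[0,0,0],[0,0,0]]' --delta_rot '[[0,0,0],[0,0,0],[0,0,0],[0,0,0],[0,0,0],[0,0,0],[0,0,-6.7],[0,0,0],[0,0,0],[0,0,0],[0,0,0],[0,0,0],[0,0,0],[0,0,0],[0,0,0]]' --grip '[1,1,1,1,1,1,1,1,1,1,1,1,1,1,1]'

```text
clock: 16.45
tool_pos: [0.4028, 0.1399, 0.2009]
eef_rot: [0.462, 0.887, 0.001, -0.0]
contact_force: [0.2, 0.3, 0.9]
opening: 1.002
finger_force: 0.0
```

```bash
python3 -c "
from h import *
s=st(); tip(); im=r.snapshot('wrist'); rects('wrist','tin_new',.025,4,.2); cv2.imwrite('pics/w4.png',im)
im=r.snapshot('top'); rects('top','tin_1',.047,4,.3); rects('top','tin_1',.079,1,.3)"
```

```text
t 16.45 p [0.4028 0.1399 0.2009] R [[-0.5723035051368855, 0.8200418278180422, 0.0003140650879531842], [0.8200415719883002, 0.572302906444648, 0.0010970350797425447], [0.0007198742893241866, 0.000885383449826554, -0.9999993489383653]] q [-0.3613  0.6442 -0.1266  2.2435  0.2876  0.2675 -0.1312] F [0.175  0.339  0.9049] op 1.0020939922218361 0.0
t 16.45 tip disp mm [-126.342  -116.4137  136.8529] tip [0.4028 0.14   0.1369] corner z mm 136.85933038468565 F [0.175  0.339  0.9049] op 1.002 0.0
tool yaw 124.91 zt [ 0.0003  0.0011 -1.    ]
tin_new wrist 0.81 px [315. 192.] c 402.9 136.9 size [61.4, 112.1] yaw 124.3
tin_1 top 0.8 px [384. 211.] c 569.3 94.9 size [62.7, 117.3] yaw 121.0
tin_1 top 0.66 px [260. 288.] c 358.0 422.0 size [59.1, 111.2] yaw 117.7
tin_1 top 0.8 px [384. 211.] c 565.6 99.7 size [61.0, 114.0] yaw 121.0
```

View pics/w4.png

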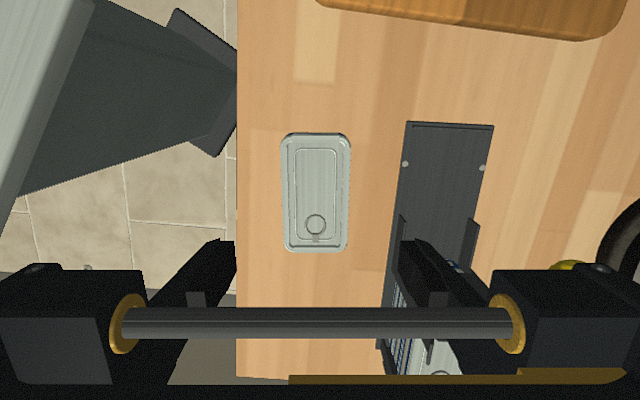

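Call:
play_rows --translation '[[-0.0025,-0.0017,0.03],[0,0,0.04],[0,0,0.03],[0,0,0.02],[0,0,0.012],[0,0,0],[0,0,0],[0,0,0],[0,0,0],[0,0,0]]' --delta_rot '[[0,0,0.6],[0,0,0],[0,0,0],[0,0,0],[0,0,0],[0,0,0],[0,0,0],[0,0,0],[0,0,0],[0,0,0]]' --grip '[1,1,1,1,1,1,0.2,0.2,0.2,0.2]' --squeeze 25

```text
clock: 17.95
tool_pos: [0.4082, 0.1357, 0.1055]
eef_rot: [0.468, 0.884, -0.006, -0.001]
contact_force: [0.1, 0.0, 0.1]
opening: 0.6
finger_force: 0.0
```

```bash
python3 -c "
from h import *
s=st(); tip()"
```

```text
t 17.95 p [0.4082 0.1357 0.1055] R [[-0.5628311357199767, 0.8265361744119739, -0.007685379143546207], [0.8265666636974183, 0.5627701297736165, -0.00879383299283042], [-0.0029433192623389104, -0.011301921208617258, -0.999931799398696]] q [-0.4021  0.8634 -0.0467  2.2715  1.1521  0.044  -0.9868] F [0.1467 0.0172 0.1173] op 0.6000779373957457 0.0
t 17.95 tip disp mm [-119.6992 -114.8414   41.4635] tip [0.4077 0.1352 0.0415] corner z mm 41.43705032027982 F [0.1467 0.0172 0.1173] op 0.6 0.0
tool yaw 124.25 zt [-0.0077 -0.0088 -0.9999]
```

Call:
play_rows --translation '[[0,0,0],[0,0,0],[0,0,0],[0,0,0.003],[0,0,0.003],[0,0,0.003],[0,0,0],[0,0,0]]' --delta_rot '[[0,0,0],[0,0,0],[0,0,0],[0,0,0],[0,0,0],[0,0,0],[0,0,0],[0,0,0]]' --grip '[1,1,1,1,1,1,1,1]'

```text
clock: 18.95
tool_pos: [0.408, 0.1356, 0.0964]
eef_rot: [0.468, 0.884, -0.006, -0.001]
contact_force: [-0.3, -0.1, -0.5]
opening: 1.002
finger_force: 0.0
```

```bash
python3 -c "
from h import *
s=st(); tip()"
```

```text
t 18.95 p [0.408  0.1356 0.0964] R [[-0.5626835869449165, 0.8266333639812119, -0.008028856450844255], [0.8266678585495265, 0.562621958059734, -0.0087626451583669], [-0.0027262839072799893, -0.011567794177656363, -0.9999293742629631]] q [-0.3699  0.8838 -0.0982  2.271   1.5686  0.0804 -1.4041] F [-0.2511 -0.078  -0.5298] op 1.0020053858996292 0.0
t 18.95 tip disp mm [-119.6858 -115.0308   32.3719] tip [0.4075 0.135  0.0324] corner z mm 32.34734420364265 F [-0.2511 -0.078  -0.5298] op 1.002 0.0
tool yaw 124.24 zt [-0.008  -0.0088 -0.9999]
```

Call:
play_rows --translation '[[0.001,-0.001,0.003],[0.001,-0.001,0.003],[0.001,-0.001,0.003],[0.001,-0.0005,0.003],[0,0,0.003],[0,0,0]]' --delta_rot '[[0,0,0],[0,0,0],[0,0,0],[0,0,0],[0,0,0],[0,0,0]]' --grip '[1,1,1,1,1,1]'

```text
clock: 19.7
tool_pos: [0.4027, 0.1368, 0.0811]
eef_rot: [0.468, 0.884, -0.006, -0.002]
contact_force: [-0.3, -0.1, 0.3]
opening: 1.002
finger_force: 0.0
```

```bash
python3 -c "
from h import *
s=st(); tip(.045)"
```

```text
t 19.7 p [0.4027 0.1368 0.0811] R [[-0.562825032461498, 0.8265331157327336, -0.008425641331875873], [0.8265720750710324, 0.5627614262293775, -0.008842050726213066], [-0.0025666218033801075, -0.011940927326499977, -0.9999254105717595]] q [-0.2748  0.9259 -0.2652  2.2791  1.7275  0.2182 -1.5726] F [-0.3043 -0.07    0.2878] op 1.0023260207051448 0.0
t 19.7 tip disp mm [-123.5718 -118.7247   36.1014] tip [0.4023 0.1364 0.0361] corner z mm 36.07830713609837 F [-0.3043 -0.07    0.2878] op 1.002 0.0
tool yaw 124.25 zt [-0.0084 -0.0088 -0.9999]
```

Call:
play_rows --translation '[[0,0,0.004],[0,0,0.004],[0,0,0.003],[0,0,0],[0,0,0],[0,0,0],[0,0,0],[0,0,0]]' --delta_rot '[[0,0,0],[0,0,0],[0,0,0],[0,0,0],[0,0,0],[0,0,0],[0,0,0],[0,0,0]]' --grip '[1,1,1,1,0.2,0.2,0.2,0.2]' --squeeze 25

```text
clock: 20.7
tool_pos: [0.4028, 0.1368, 0.0704]
eef_rot: [0.467, 0.884, -0.006, -0.001]
contact_force: [-0.3, 0.6, 0.5]
opening: 0.677
finger_force: 25.0
```

```bash
python3 -c "
from h import *
s=st(); tip(.045);r.snapshot('wrist'); rects('wrist','tin_new',.025,2,.2)"
```

```text
t 20.7 p [0.4028 0.1368 0.0704] R [[-0.5629378650365375, 0.8264644659606175, -0.00757935436146171], [0.8264938808481892, 0.5628775963443431, -0.008756509242517469], [-0.00297069496997483, -0.011193660618683628, -0.9999329362178992]] q [-0.2465  0.9551 -0.3115  2.2772  1.7811  0.2637 -1.6236] F [-0.3201  0.6005  0.4709] op 0.6767920738277312 24.963431067844795
t 20.7 tip disp mm [-123.5219 -118.5734   25.4403] tip [0.4025 0.1364 0.0254] corner z mm 25.41359997703753 F [-0.3201  0.6005  0.4709] op 0.677 25.0
tool yaw 124.26 zt [-0.0076 -0.0088 -0.9999]
tin_new wrist 0.98 px [316. 233.] c 390.8 152.3 size [60.0, 76.7] yaw 124.6
```

```bash
python3 - <<'E'
from h import *
s=r.get_state(); c=r.get_calibration('wrist')
Rt=R.from_quat(s['eef_rot']); Rc=Rt.inv()*R.from_quat(c['rotation']); tc=Rt.inv().apply(np.array(c['eye'])-s['tool_pos'])
def cam(p,q): q=R.from_quat(q) if len(q)==4 else R.from_matrix(q); return dict(intrinsics=c['intrinsics'],eye=np.array(p)+q.apply(tc),rotation=(q*Rc).as_quat())
M2=[[-0.480221589236308,0.8472676610564152,0.22699060720511488],[0.7686656467118194,0.5311557723451956,-0.3564080092667388],[-0.4225403516783406,0.00332506125820603,-0.9063380137515882]]
c2=cam([.5116,.1868,.1387],np.array(M2))
M1=[[-0.5329776,0.846129,-0.0007337],[0.84612836,0.532978,0.001052],[0.001281,-0.00006,-0.999999]]
c1=cam([.52,.1721,.3027],np.array(M1))
def back(cc,u,v,z,n): print(n,disp(atz(cc,u,v,z)))
# observed pixel -> disp coordinates (O frame)
back(c2,265,144,.025,'w2 cheek L (-105,-33)');back(c2,368.5,144,.025,'w2 cheek R (-105,33)')
back(c2,316,221,.034,'w2 flange bottom (-60.5)');back(c2,316,163,.029,'w2 t1 front')
back(c1,285,81.4,.011,'w1 lip L(-194,-40)');back(c1,351.4,81.4,.011,'w1 lip R');back(c1,318,85,.011,'w1 lip inner top(-188)')
back(c1,317,197.4,.034,'w1 flange bottom(-60.5)');back(c1,317,223,.114,'w1 flange top(-60.5)');back(c1,318.5,160,.029,'t1 front')
im=r.snapshot('wrist')
E
```

```text
w2 cheek L (-105,-33) [-115.347   -30.1994   25.    ]
w2 cheek R (-105,33) [-115.3012   31.6283   25.    ]
w2 flange bottom (-60.5) [-57.1746   0.19    34.    ]
w2 t1 front [-104.2401    0.2387   29.    ]
w1 lip L(-194,-40) [-190.2962  -37.5366   11.    ]
w1 lip R [-190.5545   38.9839   11.    ]
w1 lip inner top(-188) [-186.5303    0.5157   11.    ]
w1 flange bottom(-60.5) [-57.3025  -0.1593  34.    ]
w1 flange top(-60.5) [-57.4284  -0.1157 114.    ]
t1 front [-102.3361    1.4535   29.    ]
```

Call:
play_rows --translation '[[0,0,-0.003],[0,0,-0.003],[0,0,-0.003],[0,0,-0.003],[0,0,-0.003],[0,0,-0.003],[0,0,-0.003],[0,0,-0.003],[0,0,-0.003],[0,0,-0.003],[0,0,-0.003],[0,0,-0.003],[0,0,-0.003],[0,0,-0.003],[0,0,-0.003],[0,0,-0.003],[0,0,-0.003],[0,0,0]]' --delta_rot '[[0,0,0],[0,0,0],[0,0,0],[0,0,0],[0,0,0],[0,0,0],[0,0,0],[0,0,0],[0,0,0],[0,0,0],[0,0,0],[0,0,0],[0,0,0],[0,0,0],[0,0,0],[0,0,0],[0,0,0],[0,0,0]]' --grip '[0.2,0.2,0.2,0.2,0.2,0.2,0.2,0.2,0.2,0.2,0.2,0.2,0.2,0.2,0.2,0.2,0.2,0.2]'

```text
clock: 23.1
tool_pos: [0.4032, 0.1372, 0.1215]
eef_rot: [0.468, 0.884, -0.005, -0.001]
contact_force: [-0.0, 0.2, -1.4]
opening: 0.68
finger_force: 25.0
```

```bash
python3 -c "
from h import *
s=st(); tip(.045)"
```

```text
t 23.1 p [0.4032 0.1372 0.1215] R [[-0.5625703581246614, 0.8267137371776478, -0.007680424549305466], [0.8267453707246837, 0.562514280476404, -0.00835321766860865], [-0.0025853713071679416, -0.011049028096660925, -0.9999356153439699]] q [-0.2934  0.8293 -0.2351  2.2745  1.2346  0.1874 -1.0873] F [-0.0119  0.1818 -1.3991] op 0.6803750816042278 24.953163512145693
t 23.1 tip disp mm [-123.6566 -118.0511   76.5475] tip [0.4029 0.1368 0.0765] corner z mm 76.52425652128436 F [-0.0119  0.1818 -1.3991] op 0.68 25.0
tool yaw 124.23 zt [-0.0077 -0.0084 -0.9999]
```

Call:
play_rows --translation '[[0,0,-0.02],[0,0,-0.02],[0,0,-0.02],[0,0,-0.02],[0,0,-0.02],[0,0,0],[-0.0253,0.0235,0],[-0.0253,0.0235,0],[-0.0253,0.0235,0],[-0.0253,0.0235,0],[-0.0251,0.0236,0],[0,0,0],[0,0,0]]' --delta_rot '[[0,0,0],[0,0,0],[0,0,0],[0,0,0],[0,0,0],[-0.63,0.15,2.2],[0,0,0],[0,0,0],[0,0,0],[0,0,0],[0,0,0],[0,0,0],[0,0,0]]' --grip '[0.2,0.2,0.2,0.2,0.2,0.2,0.2,0.2,0.2,0.2,0.2,0.2,0.2]'

```text
clock: 24.72
tool_pos: [0.5693, 0.0935, 0.2201]
eef_rot: [0.484, 0.875, -0.001, -0.001]
contact_force: [0.1, -0.6, -1.5]
opening: 0.675
finger_force: 25.0
```

```bash
python3 -c "
from h import *
s=st(); tip(.045); im=r.snapshot('side'); im2=r.snapshot('wrist'); im3=r.snapshot('top')
a=cv2.resize(im[150:290,290:430],(400,400),interpolation=cv2.INTER_CUBIC); b=cv2.resize(im3[150:270,330:450],(400,400),interpolation=cv2.INTER_CUBIC)
cv2.imwrite('pics/s3.png',np.hstack([a,b]))"
```

```text
t 24.73 p [0.5693 0.0935 0.2201] R [[-0.5308772199790224, 0.8474454687327518, -0.0023568690398802195], [0.8474487457061369, 0.5308750792731864, -0.0015078487269052877], [-2.6616532767404118e-05, -0.0027978082519285064, -0.9999960857726122]] q [ 0.1431  0.8166 -0.6864  1.774   0.6913  0.8115 -0.3278] F [ 0.0997 -0.6093 -1.5062] op 0.6751477829213132 24.953336731923628
t 24.73 tip disp mm [  1.2875   0.0699 175.1279] tip [0.5692 0.0934 0.1751] corner z mm 175.12767631444845 F [ 0.0997 -0.6093 -1.5062] op 0.675 25.0
tool yaw 122.06 zt [-0.0024 -0.0015 -1.    ]
```

View pics/s3.png

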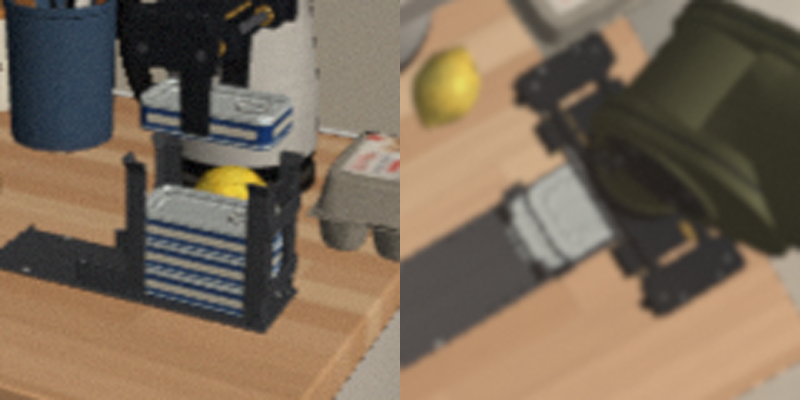

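Call:
play_rows --translation '[[-0.001,0,0.01],[0,0,0.01],[0,0,0.007],[0,0,0.005],[0,0,0.005],[0,0,0.004],[0,0,0]]' --delta_rot '[[0,0,0],[0,0,0],[0,0,0],[0,0,0],[0,0,0],[0,0,0],[0,0,0]]' --grip '[0.2,0.2,0.2,0.2,0.2,0.2,0.2]'

```text
clock: 25.75
tool_pos: [0.571, 0.0925, 0.1801]
eef_rot: [0.484, 0.875, -0.0, -0.0]
contact_force: [-0.1, -0.8, -1.2]
opening: 0.677
finger_force: 25.0
```

```bash
python3 -c "
from h import *
tip(.045)"
```

```text
t 25.75 tip disp mm [  3.0513   1.054  135.1044] tip [0.571  0.0925 0.1351] corner z mm 135.10091194334356 F [-0.0891 -0.7653 -1.1827] op 0.677 25.0
tool yaw 122.05 zt [-0.0005 -0.0008 -1.    ]
```

Call:
play_rows --translation '[[0,-0.0005,0.005],[0,0,0.005],[0,0,0.005],[0,0,0.005],[0,0,0.004],[0,0,0.002],[0,0,0]]' --delta_rot '[[0,0,0],[0,0,0],[0,0,0],[0,0,0],[0,0,0],[0,0,0],[0,0,0]]' --grip '[0.2,0.2,0.2,0.2,0.2,0.2,0.2]'

```text
clock: 26.62
tool_pos: [0.5707, 0.0923, 0.1542]
eef_rot: [0.484, 0.875, -0.0, 0.0]
contact_force: [-0.4, -0.2, -1.9]
opening: 0.679
finger_force: 25.0
```

Call:
play_rows --translation '[[0,0,0.002],[0,0,0.0015],[0,0,0.001],[0,0,0]]' --delta_rot '[[0,0,0],[0,0,0],[0,0,0],[0,0,0]]' --grip '[0.2,0.2,0.2,0.2]'

```text
clock: 27.12
tool_pos: [0.5707, 0.0923, 0.1499]
eef_rot: [0.484, 0.875, -0.0, 0.0]
contact_force: [-0.1, 0.2, -0.0]
opening: 0.682
finger_force: 25.0
```

Call:
play_rows --translation '[[0,0,0.0008],[0,0,0],[0,0,0],[0,0,0],[0,0,0],[0,0,-0.01],[0,0,-0.02],[0,0,-0.03],[0,0,-0.04],[0,0,-0.04],[0.04,0,0],[0.05,0,0],[0.05,0,0],[0,0,0],[0,0,0]]' --delta_rot '[[0,0,0],[0,0,0],[0,0,0],[0,0,0],[0,0,0],[0,0,0],[0,0,0],[0,0,0],[0,0,0],[0,0,0],[0,0,0],[0,0,0],[0,0,0],[0,0,0],[0,0,0]]' --grip '[0.2,1,1,1,1,1,1,1,1,1,1,1,1,1,1]'

```text
clock: 29.0
tool_pos: [0.4968, 0.2106, 0.2899]
eef_rot: [0.484, 0.875, -0.0, 0.001]
contact_force: [0.0, -0.9, 0.1]
opening: 0.996
finger_force: 0.0
```

```bash
python3 -c "
from h import *
tip(.045); im=r.snapshot('side'); im2=r.snapshot('wrist')
a=cv2.resize(im[150:290,190:430],(686,400),interpolation=cv2.INTER_CUBIC)[:,:400+0]
a=cv2.resize(im[170:280,240:400],(480,330),interpolation=cv2.INTER_CUBIC); b=cv2.resize(im2[0:330,150:470],None,fx=1,fy=1)
cv2.imwrite('pics/s4.png',np.hstack([a,b]))
r.snapshot('top'); rects('top','tin_1',.047,4,.3); rects('top','tin_1',.104,4,.3)"
```

```text
t 29.0 tip disp mm [-136.3972    0.7402  244.915 ] tip [0.4968 0.2106 0.2449] corner z mm 244.90046881135436 F [ 0.0091 -0.9346  0.1026] op 0.996 0.0
tool yaw 122.05 zt [ 0.0012 -0.0011 -1.    ]
tin_1 top 0.74 px [261. 288.] c 356.7 420.6 size [61.6, 111.9] yaw 118.6
tin_1 top 0.74 px [261. 288.] c 360.8 412.9 size [58.5, 106.3] yaw 118.6
```

View pics/s4.png

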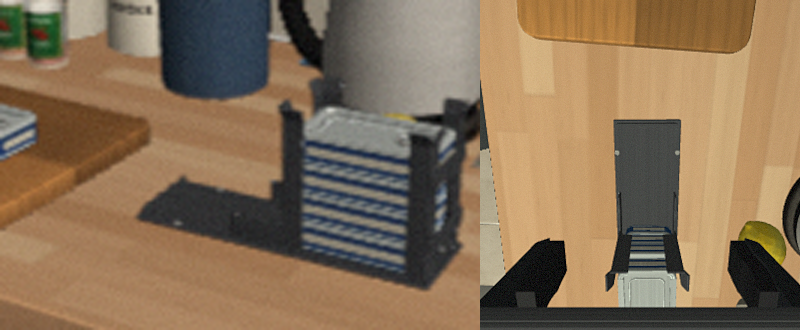

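The side and wrist views show four tins lying flat between the posts, the landing clear, and the drawn tin on the board (left edge of the side view).

```bash
python3 -c "
from plant import r
print(r.finish_job())"
```

```text
the job is handed in; nothing more can be done
None
```

The job is handed in at about 29 s: the oldest tin lies lid up on the chopping board, the three above it dropped one place in the column, and the new tin lies flat on top of the stack between the posts. While being drawn out, the old tin's rear end tipped up for a moment, but it settled flat on the landing once I lifted the fingers.

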